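Feed bar stock through the guide tube onto the sprung end stop

TASK

Someone has left the oil bottle standing in the lane of the bar feeder: stand it upright on its round rubber drip mat. Then take the bar that is both long and thick from the rack, feed it endwise through the feeder's guide tube from the bell mouth until its far end presses the sprung plunger behind the tube fully in, and let go, leaving the bar in the tube with its far end at the plunger. Leave the two other bars in their rack slots and the wire reel where it stands.

Things in the scene. Friction and masses are not known exactly. Their poses are not given: they have to be found in the camera images.
- feeder: Fixed bar feeder: grey base plate (x -5 to 155 mm, 70 mm wide, 10 mm thick), steel guide tube on two saddles, black end-stop housing (92 mm high, face at x = 131 mm). Origin on the table straight below the centre of the tube's bell mouth; x = level feed direction, z up. Tube axis along x at y = 0, 75 mm above the table. The lane before the mouth (x < 0) is bare table but for the oil bottle.
- tube_mouth (a point): Centre of the open bell mouth, on the tube's axis; axes as the feeder's. The tube is 80 mm long, outside diameter 25 mm (35 mm at the bell), bore 18 mm; the bell narrows from 28 mm to the bore within the first 14 mm.
- tube_exit (a point): Centre of the tube's far end, on its axis, 80 mm along x from the mouth; axes as the feeder's.
- plunger (a joint): Sprung plunger of the end stop: a 20 mm steel button on the tube's axis facing the tube's exit, sliding along the feeder's x. 0 = sprung out, face 120 mm from the mouth; 0.006 m = fully in, face 126 mm from the mouth, at a hard stop. The spring takes 1 N to start and 4 N to hold fully in, and pushes the bar back a few mm when let go.
- rack: Fixed rack: base plate 175 x 140 mm, 6 mm thick, two upright aluminium combs 10 mm thick at x = -70 and +70 mm, 42 mm high, each with three 90 degree V notches at y = -45, 0, +45 mm, bottoms 30 mm above the table. A bar lies in each pair of notches along the rack's x; which bar is where varies. Origin on the table under the centre; z up.
- long_bar: The bar to feed: round steel-coloured bar 14 mm in diameter, 240 mm long, about 0.13 kg, both ends alike. Origin at its centre, x along the bar. In the rack its axis is 40 mm above the table.
- thin_bar: Round bar 8.4 mm in diameter, 240 mm long: too thin, stays in the rack. Origin at its centre, x along the bar; axis 36 mm above the table.
- short_bar: Round bar 14 mm in diameter, only 170 mm long: too short, stays in the rack. Origin at its centre, x along the bar; axis 40 mm above the table.
- oil_bottle: Small plastic oiler standing upright, 34 mm in diameter and 64 mm high, with a narrow nozzle to 95 mm, about 0.1 kg; on its uneven base it leans up to 4 degrees. Origin at the centre of its underside. It stands in the feed lane, 90 to 200 mm before the tube's mouth.
- drip_mat: Flat round rubber mat, 72 mm in diameter, 3 mm thick, fixed to the table. Origin at the centre of its underside. It and the reel stand beyond the lane or to the right of the rack, which one where varies.
- solder_reel: Bystander: white wire reel standing upright, 60 mm in diameter, 50 mm high, loose. Origin at the centre of its underside.
Mind the look-alikes: they are no part of the job. Of the things that look like the oil_bottle, the middle-sized one is meant.

How it is judged:
By the outcome, as a careful person would: the job done as asked, in the order asked, and still so for the second after the job is handed in, with the robot touching nothing.
It also fails if it takes over 54 s, if anything falls off the work surface, if the arm or the gripper's body presses on something with over 40 N, if the wrist force passes 120 N, or if a joint passes its speed limit or range.

ROBOT

A 6-joint arm with a two-finger parallel gripper is mounted at the origin on a cart in front of the work surface, level with it; the furniture and walls round the work are solid. World frame = base frame: x ahead of the robot, y to its left, z up, the work surface at z = 0. Lengths are in m, angles in rad, forces in N, time in s.
With the tool pointing down it reaches from about 0.425 to 0.95 m from the base axis. Payload 3.5 kg.
Tool frame: the origin (TCP) lies midway between the tips of the shut fingers; the grasp point (between the pads) lies 19 mm behind it (ctrl.grip_point_offset is the distance from the TCP to the grasp point, in m); z points along the fingers, y is the direction in which the jaws open and shut (so a half turn about z gives the same grasp; the last joint's range is limited). The gripper opens to 85 mm and grips with 20 to 120 N. Pads are 22 mm wide; open, the fingers measure 114 mm over their backs; the gripper's body (76 mm by 85 mm) begins 54 mm behind the grasp point. The pads swing forward as they close: fully open they stand 13 mm farther back than shut.
Start: joints at [1.07, 0.286, 1.577, -0, 1.279, -0.15], TCP at [0.232, 0.634, 0.231] pointing down, gripper open.
Joint ranges: [-2.77, 2.77], [-0.9, 2.22], [0.21, 2.48], [-1.53, 4.67], [0.24, 2.81], [-2.84, 2.84]. Speed limits (rad/s): [2.79, 2.79, 3.14, 3.14, 3.14, 3.14].

INTERFACE

Orientations are given as a unit quaternion [x, y, z, w].
In Python, from cell import ctrl, planner, imaging, order gives the robot as it stands. Calls block until the motion is done:
- ctrl.reach(position, orientation): joint-space move of the TCP to a pose.
- ctrl.move_l(position, v=0.15, ori=None): straight line of the TCP; ori=None keeps the orientation; v is the mean speed in m/s.
- ctrl.movej(angles): joint-space move.
- ctrl.grip(opening, grip_force=None): finger opening in m; grip_force is the grip in N (None keeps the last); returns when the fingers have stopped.
- ctrl.wait(seconds).
- planner.ik(position, orientation): joint angles nearest the present ones, or None.
- ctrl.get_state(): the state.
- imaging.read_camera(name): name is "scene" or "side" or "wrist"; returns (picture, depth): 480x640x3 uint8, red, green, blue; 480x640 float32, m along the optical axis (not along the pixel's ray), 0 where there is no reading.
- imaging.get_calibration(name): a dict with "fovy" (degrees; the focal length in pixels is half the picture's height over the tangent of half this angle, whatever the lens; pixels are square), "cx", "cy" (the principal point, pixels), "R" (3x3) and "t" (3): a world point X has camera coordinates R X + t; the wrist camera has in their place "tool_from_camera" (4x4, takes a point from camera to tool coordinates, whose origin is the TCP and whose axes are the flange's). Camera axes: x right, y down, z forward; pixel columns grow to the right and rows downward; lengths in m; the calibration is good to about 2 mm. A picture is of the moment at which its call begins: read the wrist's pose just before it. get_calibration takes no time and is no camera call.
A pose or a line that the arm cannot do raises ctrl.PlanningError and nothing moves.
- order.job_done(): hands the job in, once; it reports no verdict.
The state is a dict: "clock": time; "joints": joint angles; "joint_velocities": joint speeds; "joint_efforts": joint torques, N m; "tcp_pos": TCP position; "tool_rot": TCP orientation; "contact_force": force on the tool from outside, world axes, zero at the start; "torque": the same for the moment, N m; "width": finger opening in m.
Only numpy, scipy, OpenCV 4.12 (cv2) and the standard library are available. Lean on these libraries where they do the work, as an engineer would, in place of code of your own. Each camera call takes 0.05 s, during which the arm holds its last target.

## Working session

There is one attempt and no reset: what is moved stays moved. The work goes in short steps, each a Python script; the robot and the scene stay as the last script left them, time stands still between calls to the robot, and variables do not carry over. Pictures are saved under pics/ and viewed, and the job is handed in when it is done.

```bash
ls; mkdir -p pics; python3 - <<'E'
from cell import ctrl, planner, imaging, order
import cv2
for n in ("scene","side","wrist"):
    im,d=imaging.read_camera(n); cv2.imwrite(f"pics/{n}0.png",im[:,:,::-1])
    c=imaging.get_calibration(n); print(n,c)
s=ctrl.get_state();print(s['clock'],s['tool_rot'],s['contact_force'],s['width'])
E
```

```text
pics
scene {'fovy': 44.49216970932776, 'cx': 317.31942427880205, 'cy': 244.2970258461168, 'R': array([[ 0.78845513, -0.61464091,  0.02355977],
       [-0.27793892, -0.39018357, -0.87778513],
       [ 0.54871528,  0.68554602, -0.47847486]]), 't': array([-0.61754903,  0.09528469,  0.96074515])}
side {'fovy': 55.83775730861856, 'cx': 321.3220761536586, 'cy': 234.45036798060892, 'R': array([[ 9.86643551e-01, -1.62893335e-01, -5.13713052e-04],
       [-9.99085567e-02, -6.02648427e-01, -7.91727954e-01],
       [ 1.28657619e-01,  7.81204605e-01, -6.10873623e-01]]), 't': array([-0.58516067, -0.07270691,  1.08148936])}
wrist {'fovy': 64.25247296214366, 'cx': 318.7386598604144, 'cy': 241.10898210968452, 'tool_from_camera': array([[-6.49357781e-04, -9.64109522e-01, -2.65504062e-01,
         6.82674447e-02],
       [ 9.99999695e-01, -7.41442410e-04,  2.46603024e-04,
         1.28761696e-04],
       [-4.34608295e-04, -2.65503821e-01,  9.64109710e-01,
        -1.42370569e-01],
       [ 0.00000000e+00,  0.00000000e+00,  0.00000000e+00,
         1.00000000e+00]])}
0.15 [ 1.74511796e-01  9.84654643e-01 -8.81716830e-04 -2.99864049e-04] [0.45486514 0.3082728  0.78378266] 0.08529209426237912
```

View pics/scene0.png

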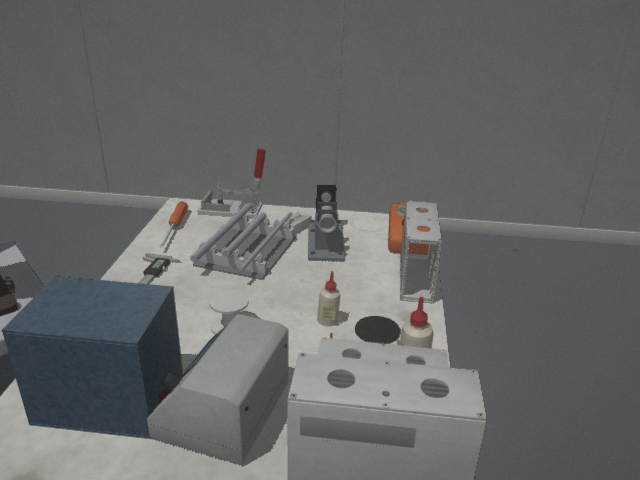

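View pics/side0.png

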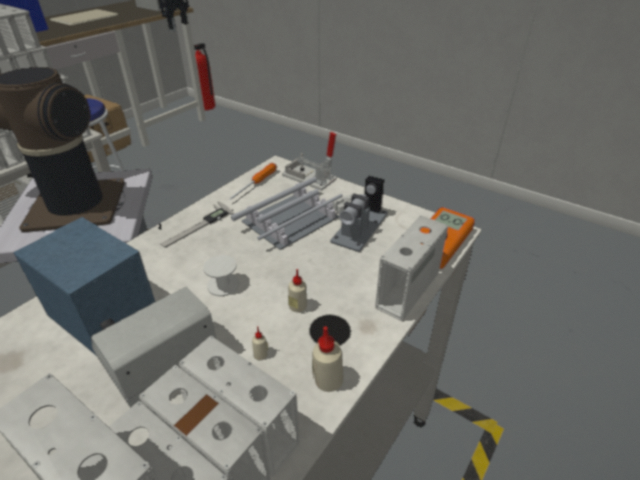

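View pics/wrist0.png

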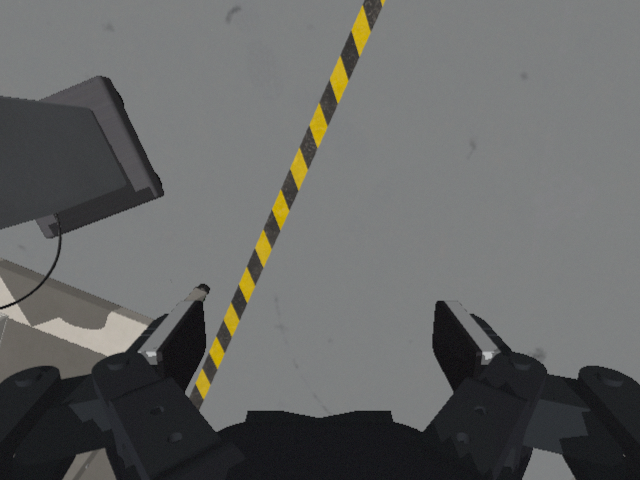

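The side view shows three bottles: small (260,345), middle (297,293) and large (327,365). The middle-sized one also stands in line with the tube. The mat is at (330,330), the reel at (220,275), the rack at (290,210) and the feeder at (360,215). I'll measure them and enlarge crops.

```bash
cat > h.py <<'E'
from cell import ctrl, planner, imaging, order
import numpy as np, cv2
from scipy.spatial.transform import Rotation as Rot
def cam(n):
    c=imaging.get_calibration(n); f=240/np.tan(np.radians(c['fovy']/2))
    if n=='wrist':
        s=ctrl.get_state(); T=np.eye(4);T[:3,:3]=Rot.from_quat(s['tool_rot']).as_matrix();T[:3,3]=s['tcp_pos']
        W=T@c['tool_from_camera']; R=W[:3,:3].T; t=-R@W[:3,3]
    else: R,t=np.array(c['R']),np.array(c['t'])
    return dict(f=f,cx=c['cx'],cy=c['cy'],R=R,t=t)
def ray(c,u,v):
    d=np.array([(u-c['cx'])/c['f'],(v-c['cy'])/c['f'],1.]); return -c['R'].T@c['t'], c['R'].T@d
def onz(c,u,v,z):
    o,d=ray(c,u,v); return o+d*(z-o[2])/d[2]
def proj(c,X):
    p=c['R']@np.asarray(X)+c['t']; return np.array([c['f']*p[0]/p[2]+c['cx'],c['f']*p[1]/p[2]+c['cy']])
def cloud(c,d):
    v,u=np.mgrid[0:480,0:640]; P=np.stack([(u-c['cx'])/c['f']*d,(v-c['cy'])/c['f']*d,d],-1)
    return (P-c['t'])@c['R']
def tri(obs):
    A=np.zeros((3,3));b=np.zeros(3)
    for c,u,v in obs:
        o,d=ray(c,u,v);d/=np.linalg.norm(d);M=np.eye(3)-np.outer(d,d);A+=M;b+=M@o
    return np.linalg.solve(A,b)
E
python3 - <<'E'
from h import *
for n,boxes in (("scene",[(180,180,260,120),(290,170,180,200)]),("side",[(220,140,180,120),(190,240,180,160)])):
    im,d=imaging.read_camera(n); c=cam(n)
    np.savez(f"{n}.npz",im=im,d=d)
    P=cloud(c,d)
    for i,(x,y,w,h) in enumerate(boxes):
        s=min(800/w,600/h); cv2.imwrite(f"pics/{n}_c{i}.png",cv2.resize(im[y:y+h,x:x+w,::-1],None,fx=s,fy=s,interpolation=cv2.INTER_CUBIC)); print(n,i,s)
    pts={"side":[(297,297),(260,350),(327,370),(330,330),(220,265),(350,212)],"scene":[(329,305),(418,335),(377,328),(229,297),(328,215)]}[n]
    for u,v in pts: print(u,v,P[v,u].round(3))
E
```

```text
scene 0 3.076923076923077
scene 1 3.0
329 305 [ 0.472 -0.427  0.042]
418 335 [ 0.494 -0.589  0.075]
377 328 [ 0.53  -0.477  0.003]
229 297 [ 0.353 -0.328  0.05 ]
328 215 [ 0.613 -0.247  0.086]
side 0 4.444444444444445
side 1 3.75
297 297 [ 0.479 -0.432  0.041]
260 350 [ 0.409 -0.522  0.025]
327 370 [ 0.502 -0.599  0.058]
330 330 [ 0.529 -0.48   0.   ]
220 265 [ 0.348 -0.335  0.048]
350 212 [ 0.607 -0.264  0.089]
```

View pics/scene_c0.png

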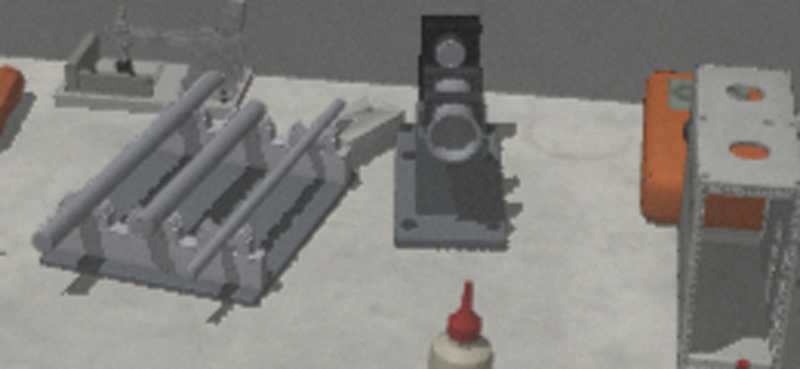

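View pics/scene_c1.png

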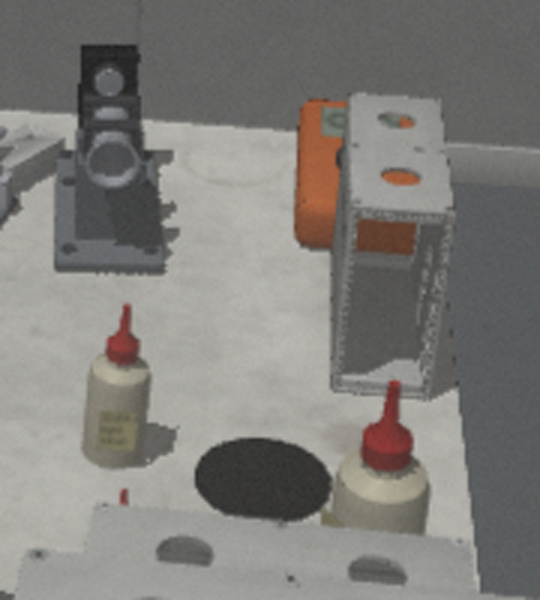

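View pics/side_c0.png

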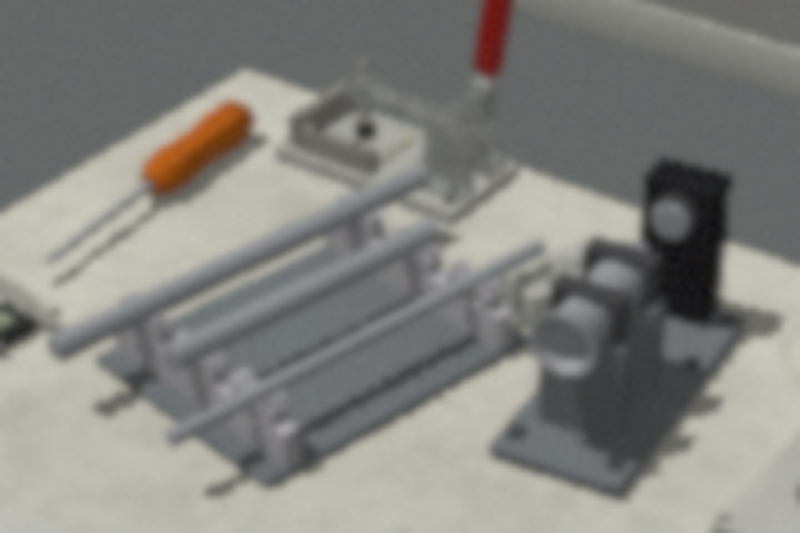

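View pics/side_c1.png

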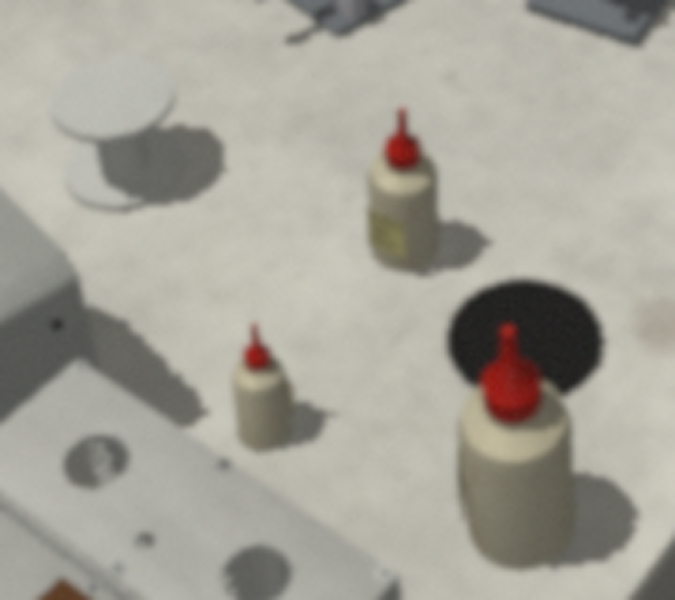

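Confirmed from the crops: the middle bottle is the one with the label, standing in the lane. The long thick bar is the leftmost in the rack (scene crop (45,240)–(220,80)). The centre bar is thick but short, and the right one is thin. Next come precise poses from the depth clouds.

```bash
python3 - <<'E'
from h import *
S=700; x0,x1,y0,y1=0.3,0.8,-0.62,-0.0
for n in("scene","side"):
    D=np.load(n+".npz"); c=cam(n); P=cloud(c,D['d']).reshape(-1,3); col=D['im'].reshape(-1,3)
    k=1000
    img=np.zeros((560,620,3),np.uint8)
    m=(P[:,0]>x0)&(P[:,0]<x1+.05)&(P[:,1]>y0)&(P[:,1]<y1)&(P[:,2]>-0.01)&(P[:,2]<.12)
    Q=P[m]; o=np.argsort(Q[:,2]);Q=Q[o]
    hue=cv2.applyColorMap(np.clip(Q[:,2]*2500,0,255).astype(np.uint8),cv2.COLORMAP_JET)[:,0]
    r=((.85-Q[:,0])*k).astype(int); cc=((-Q[:,1])*k).astype(int)
    for a,b,h in zip(r,cc,hue): cv2.circle(img,(int(b),int(a)),1,h.tolist(),-1)
    cv2.imwrite(f"pics/top_{n}.png",img)
E
```

```text
(no output)
```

View pics/top_scene.png

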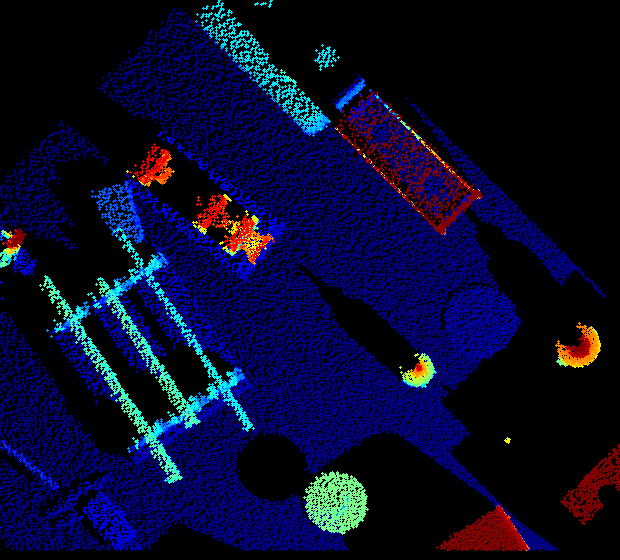

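View pics/top_side.png

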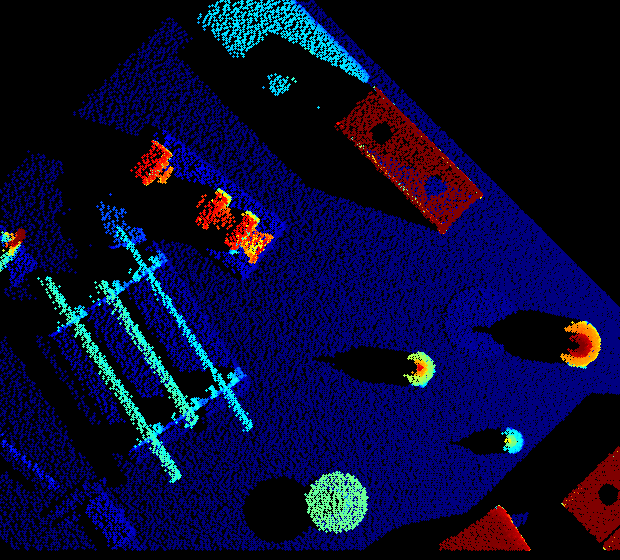

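```bash
python3 - <<'E'
from h import *
from scipy.optimize import least_squares
for n in("scene","side"):
    D=np.load(n+".npz"); c=cam(n); P=cloud(c,D['d']).reshape(-1,3); col=D['im'].reshape(-1,3).astype(int)
    print(n)
    tb=(abs(P[:,2])<.012)&(P[:,0]>.45)&(P[:,0]<.6)&(P[:,1]<-.3)&(P[:,1]>-.4); print(' table z',P[tb,2].mean().round(4),P[tb,2].std().round(4))
    # bottle
    near=lambda x,y,r:np.hypot(P[:,0]-x,P[:,1]-y)<r
    m=near(.478,-.42,.035)&(P[:,2]>.012)&(P[:,2]<.052)
    def cf(Q,r):
        f=least_squares(lambda p:np.hypot(Q[:,0]-p[0],Q[:,1]-p[1])-r,Q[:,:2].mean(0),loss='soft_l1',f_scale=.002); return f.x
    print(' bottle',cf(P[m],.017).round(4),m.sum(), 'low',cf(P[m&(P[:,2]<.03)],.017).round(4),'high',cf(P[m&(P[:,2]>.032)],.017).round(4))
    red=(col[:,0]>90)&(col[:,1]<60)&near(.478,-.42,.04)
    print(' nozzle top',P[red][np.argsort(-P[red,2])[:8]].mean(0).round(4), P[red].mean(0).round(4))
    # mat
    m=near(.53,-.477,.07)&(col.sum(1)<130)&(P[:,2]<.015)
    (cx,cy),r=cv2.minEnclosingCircle((P[m,:2]*1000).astype(np.float32)); print(' mat',cx,cy,r,m.sum())
    # big bottle and small one, reel
    m=near(.505,-.58,.05)&(P[:,2]>.02)&(P[:,2]<.07); f=least_squares(lambda p:np.hypot(P[m,0]-p[0],P[m,1]-p[1])-p[2],[.505,-.58,.025]).x; print(' big',f.round(4),P[near(.505,-.58,.05),2].max().round(3))
    # bars: line fit
    for nm,a,b,z,w in (("long",(.572,-.046),(.372,-.177),.036,.012),("short",(.565,-.103),(.43,-.193),.036,.012)):
        a=np.array(a);b=np.array(b);d=(a-b)/np.linalg.norm(a-b);nn=np.array([-d[1],d[0]])
        q=P[:,:2]-(a+b)/2; s=q@d; l=q@nn
        m=(abs(l)<w)&(abs(s)<.15)&(P[:,2]>z)&(P[:,2]<.056)
        top=m&(P[:,2]>.0435)
        ln=cv2.fitLine((P[top,:2]).astype(np.float32),cv2.DIST_HUBER,0,.001,.001).ravel()
        dd=ln[:2]*np.sign(ln[0]); s2=(P[m,:2]-ln[2:])@dd; lo,hi=np.percentile(s2,[.5,99.5])
        cc=ln[2:]+dd*(lo+hi)/2; print(' ',nm,'yaw',np.degrees(np.arctan2(dd[1],dd[0])).round(2),'c',cc.round(4),'len',(hi-lo).round(4),'z99',np.percentile(P[m,2],98).round(4))
    # feeder plate
    m=(P[:,2]>.0065)&(P[:,2]<.0135)&near(.65,-.2,.13)&(P[:,0]*.77-P[:,1]*.63>.55)
    # tube ridge
    m=(P[:,2]>.08)&(P[:,2]<.1)&near(.65,-.2,.1)&(col.min(1)>75)
    ln=cv2.fitLine(P[m,:2].astype(np.float32),cv2.DIST_HUBER,0,.001,.001).ravel();print(' tube',np.degrees(np.arctan2(ln[1],ln[0])).round(2),ln[2:],m.sum())
    # box
    m=near(.69,-.41,.11)&(P[:,2]>.06); print(' box zmax',np.percentile(P[m,2],99))
E
```

```text
scene
 table z -0.0004 0.001
 bottle [ 0.4824 -0.4142] 443 low [ 0.482  -0.4138] high [ 0.4827 -0.4145]
 nozzle top [ 0.4812 -0.4185  0.085 ] [ 0.4791 -0.4207  0.0729]
 mat 0.0 0.0 0.0 0
 big [ 0.5077 -0.5753  0.0227] 0.126
  long yaw 33.81 c [ 0.4705 -0.1113] len 0.2391 z99 0.0482
  short yaw 33.55 c [ 0.4966 -0.1468] len 0.1714 z99 0.048
 tube 52.52 [ 0.62644356 -0.22707681] 154
 box zmax 0.12174948143037122
side
 table z -0.0016 0.0011
 bottle [ 0.481  -0.4144] 308 low [ 0.4802 -0.4141] high [ 0.4816 -0.4147]
 nozzle top [ 0.4813 -0.4201  0.0771] [ 0.4817 -0.4226  0.071 ]
 mat 528.665771484375 -480.32623291015625 32.89163589477539 669
 big [ 0.507  -0.5761  0.0221] 0.127
  long yaw 33.65 c [ 0.4704 -0.1107] len 0.2381 z99 0.0466
  short yaw 33.51 c [ 0.4963 -0.1471] len 0.168 z99 0.0465
 tube 55.24 [ 0.6255364  -0.23130411] 225
 box zmax 0.12058636011605128
```

```bash
python3 - <<'E'
from h import *
for n,(x,y,w,h) in (("scene",(295,175,60,95)),("side",(320,165,80,90))):
    im=np.load(n+".npz")['im']; s=6
    cv2.imwrite(f"pics/f_{n}.png",cv2.resize(im[y:y+h,x:x+w,::-1],None,fx=s,fy=s,interpolation=cv2.INTER_CUBIC))
E
```

```text
(no output)
```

View pics/f_scene.png

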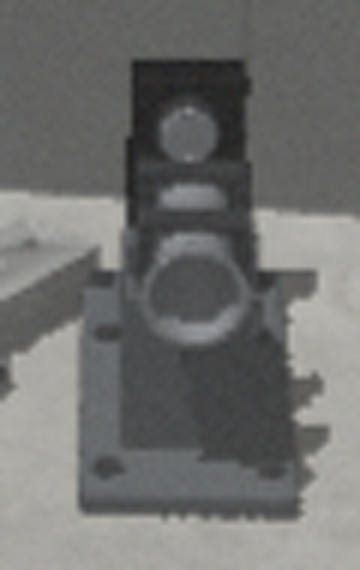

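View pics/f_side.png

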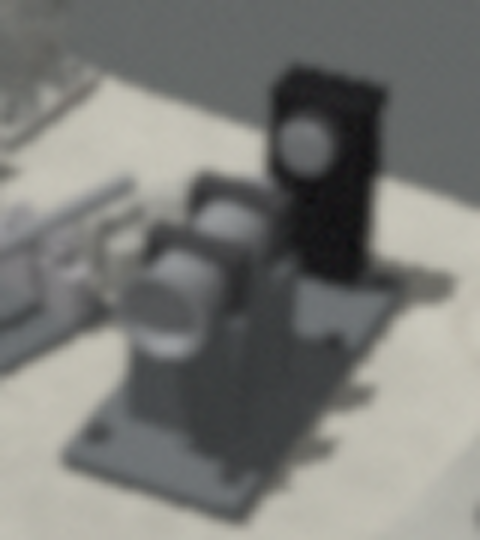

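The mouth ring is at scene (327.5,223.2) and side (347,216.3). The plunger button is at scene (326,196.7) and side (370.3,189).

```bash
python3 - <<'E'
from h import *
a,b=cam("scene"),cam("side")
g=lambda x,o:(x+.5)/6-.5+o
M=[(a,g(197,295),g(293,175)),(b,g(164,320),g(309,165))]
Q=[(a,g(188,295),g(132,175)),(b,g(304,320),g(146,165))]
m,q=tri(M),tri(Q); print(m.round(4),q.round(4),np.linalg.norm(m-q))
for i in (0,1):
    mm,qq=onz(*M[i],.075),onz(*Q[i],.075); d=qq-mm; print(mm.round(4),qq.round(4),np.linalg.norm(d),np.degrees(np.arctan2(d[1],d[0])))
d=q-m; print(np.degrees(np.arctan2(d[1],d[0])))
# base plate corner front in both
for cr in [((80,500),(66,455)),((298,505),(240,512))]:
    A=(a,g(cr[0][0],295),g(cr[0][1],175));B=(b,g(cr[1][0],320),g(cr[1][1],165)); print('corner',onz(*A,.01).round(4),onz(*B,.01).round(4))
# joints check + mat via side contour
D=np.load("side.npz");im=D['im'][290:360,300:360];mask=(im.max(2)<50).astype(np.uint8)
cs=max(cv2.findContours(mask,0,2)[0],key=cv2.contourArea)[:,0]+[300,290]
W=np.array([onz(b,u,v,.003)[:2]*1000 for u,v in cs],np.float32); print(cv2.minEnclosingCircle(W),len(cs))
D=np.load("scene.npz");im=D['im'][310:350,345:402];mask=(im.max(2)<60).astype(np.uint8)
cs=max(cv2.findContours(mask,0,2)[0],key=cv2.contourArea)[:,0]+[345,310]
W=np.array([onz(a,u,v,.003)[:2]*1000 for u,v in cs],np.float32); print(cv2.minEnclosingCircle(W),len(cs),cs.min(0),cs.max(0))
E
```

```text
[ 0.6023 -0.2595  0.0766] [ 0.674  -0.1661  0.077 ] 0.11767434580184397
[ 0.6046 -0.2566  0.075 ] [ 0.6782 -0.1602  0.075 ] 0.12130874853643563 52.62980811690003
[ 0.6028 -0.2577  0.075 ] [ 0.6746 -0.1653  0.075 ] 0.11704832866157598 52.166232526757035
52.477107162763716
corner [ 0.5675 -0.2478  0.01  ] [ 0.5717 -0.2494  0.01  ]
corner [ 0.6209 -0.2899  0.01  ] [ 0.6248 -0.29    0.01  ]
((527.7648315429688, -482.0905456542969), 32.64112091064453) 60
((527.894287109375, -479.4471740722656), 35.321170806884766) 59 [355 316] [399 342]
```

```bash
cat >> h.py <<'E'
def quat(deg): a=np.radians(deg)/2; return [np.cos(a),np.sin(a),0.,0.]
def st(tag=''):
    s=ctrl.get_state(); print(tag,'t',round(s['clock'],2),'tcp',np.round(s['tcp_pos'],4),'w',round(s['width'],4),'F',np.round(s['contact_force'],1))
    return s
E
python3 - <<'E'
from h import *
for n in("scene","side"):
    D=np.load(n+".npz"); c=cam(n); P=cloud(c,D['d']).reshape(-1,3)
    m=(P[:,0]>.25)&(P[:,0]<.85)&(P[:,1]>-.35)&(P[:,1]<.75)&(P[:,2]>.11)
    print(n,m.sum(),P[m].max(0).round(3),P[m][np.argmax(P[m,2])].round(3), P[m].min(0).round(3))
for p,a in (((.4815,-.4143,.20),52.3),((.528,-.48,.2),52.3),((.433,-.136,.15),33.7),((.5,-.39,.056),52.3),((.585,-.28,.056),52.3)):
    print(np.round(planner.ik(p,quat(a)),2))
E
```

```text
scene 176 [ 0.739 -0.009  0.148] [ 0.609 -0.018  0.148] [ 0.604 -0.35   0.11 ]
side 246 [0.734 0.699 0.317] [0.252 0.645 0.317] [ 0.25  -0.35   0.111]
[-0.87  0.23  1.71 -0.    1.21 -0.21]
[-0.88  0.39  1.5  -0.    1.25 -0.22]
[-0.53 -0.13  2.18 -0.    1.1   0.45]
[-0.82  0.39  1.79 -0.    0.96 -0.16]
[-0.6   0.42  1.75 -0.    0.97  0.06]
```

```bash
python3 - <<'E'
from h import *
ctrl.reach([.4815,-.4143,.22],quat(52.3)); st('above')
c=cam('wrist'); im,d=imaging.read_camera('wrist'); cv2.imwrite('pics/w1.png',im[:,:,::-1]); np.savez('w1.npz',im=im,d=d,**c)
print(proj(c,[.4815,-.4143,.0]),proj(c,[.4815,-.4143,.06]),proj(c,[.528,-.48,.003]))
P=cloud(c,d).reshape(-1,3); m=(np.hypot(P[:,0]-.4815,P[:,1]+.4143)<.03)&(P[:,2]>.03)&(P[:,2]<.066);print(m.sum(), P[m].mean(0),P[m].min(0),P[m].max(0))
E
```

```text
above t 3.99 tcp [ 0.482  -0.4137  0.22  ] w 0.0857 F [-0.1  0.5 -0.1]
[320.00555024 208.97430364] [320.18335466 222.66515778] [399.33844186 233.53327952]
953 [ 0.482945   -0.40873142  0.05311501] [ 0.46402147 -0.42934419  0.03000502] [ 0.49655045 -0.39626855  0.06583715]
```

View pics/w1.png

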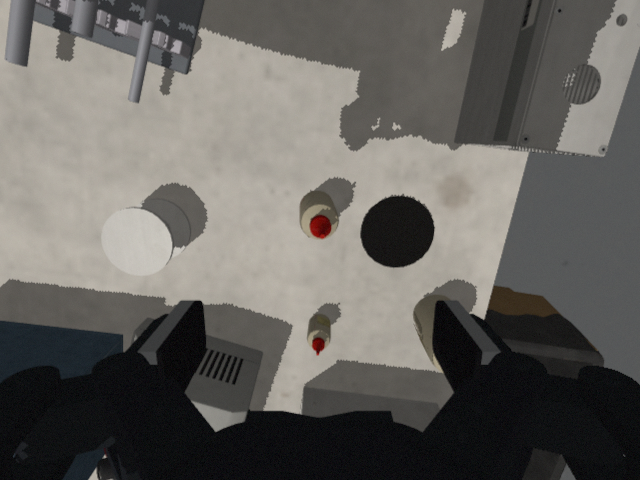

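The wrist view agrees with the measurements: bottle at (318,212), mat centre at (397,231). I'll grasp the bottle.

```bash
python3 - <<'E'
from h import *
ctrl.move_l([.4813,-.4140,.028],v=.2); st('down')
ctrl.grip(.025,40); st('grip')
ctrl.move_l([.4813,-.4140,.06],v=.15); s=st('lift')
c=cam('wrist'); im,d=imaging.read_camera('wrist'); cv2.imwrite('pics/w2.png',im[:,:,::-1])
im,d=imaging.read_camera('side'); cv2.imwrite('pics/s2.png',cv2.resize(im[200:380,200:420,::-1],None,fx=3.3,fy=3.3))
E
```

```text
down t 5.15 tcp [ 0.4822 -0.4149  0.0296] w 0.0853 F [ 0.1 -0.4  0.6]
grip t 5.69 tcp [ 0.4814 -0.4143  0.0289] w 0.0318 F [-1.9  0.9  3.9]
lift t 6.06 tcp [ 0.4816 -0.4143  0.0603] w 0.0313 F [-0.8  0.4 -1.3]
```

View pics/w2.png

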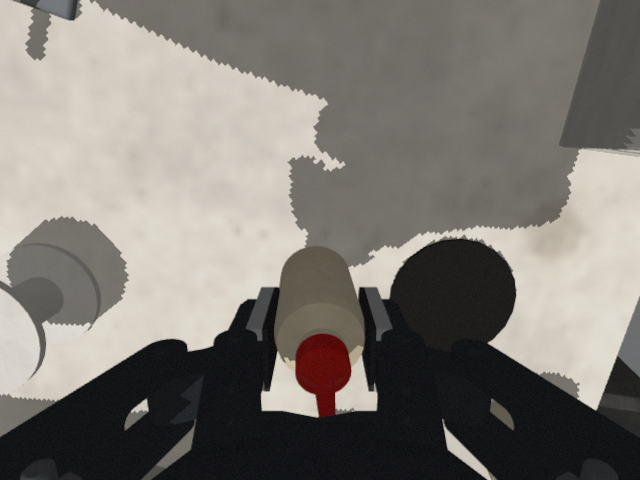

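View pics/s2.png

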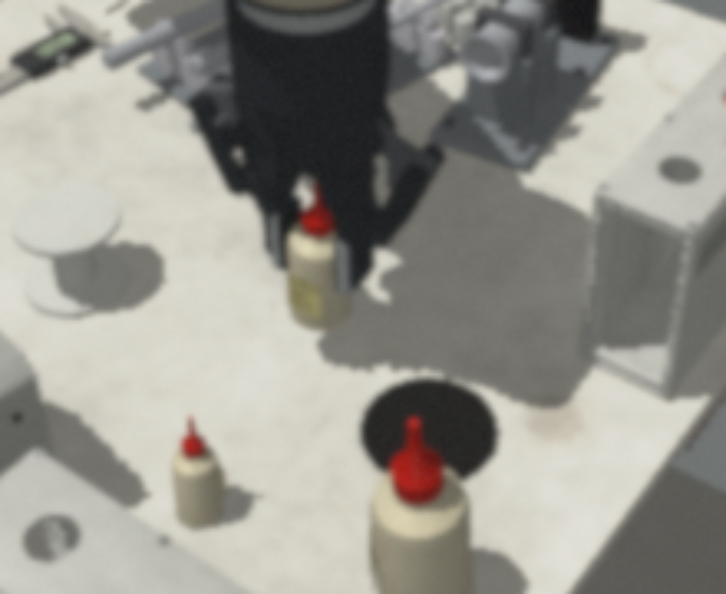

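The bottle is held upright between the pads at wrist (320,300). I'll carry it to the mat.

```bash
python3 - <<'E'
from h import *
ctrl.move_l([.4813,-.4140,.075],v=.15)
ctrl.move_l([.5275,-.4805,.075],v=.12); s=st('over'); f0=s['contact_force'][2]
ctrl.move_l([.5275,-.4805,.038],v=.08); s=st('low')
z=.038
while z>.0295:
    z-=.001; ctrl.move_l([.5275,-.4805,z],v=.03); s=ctrl.get_state()
    if s['contact_force'][2]-f0>2.0: break
st('touch')
ctrl.grip(.055); st('open')
ctrl.move_l([.5275,-.4805,.15],v=.25); st('up')
im,d=imaging.read_camera('side'); cv2.imwrite('pics/s3.png',cv2.resize(im[200:400,200:420,::-1],None,fx=3,fy=3))
im,d=imaging.read_camera('wrist'); cv2.imwrite('pics/w3.png',im[:,:,::-1])
E
```

```text
over t 7.23 tcp [ 0.5271 -0.4798  0.0742] w 0.0315 F [-0.4 -0.2 -0.5]
low t 7.85 tcp [ 0.5274 -0.4803  0.0374] w 0.031 F [-0.2 -0.2 -1. ]
touch t 9.6 tcp [ 0.5276 -0.4807  0.0319] w 0.0317 F [-1.6  0.9  4.6]
open t 9.95 tcp [ 0.5275 -0.4803  0.0305] w 0.055 F [0.2 0.5 1. ]
up t 10.57 tcp [ 0.5271 -0.48    0.1489] w 0.0547 F [-0.3 -0.6 -1.2]
```

View pics/s3.png

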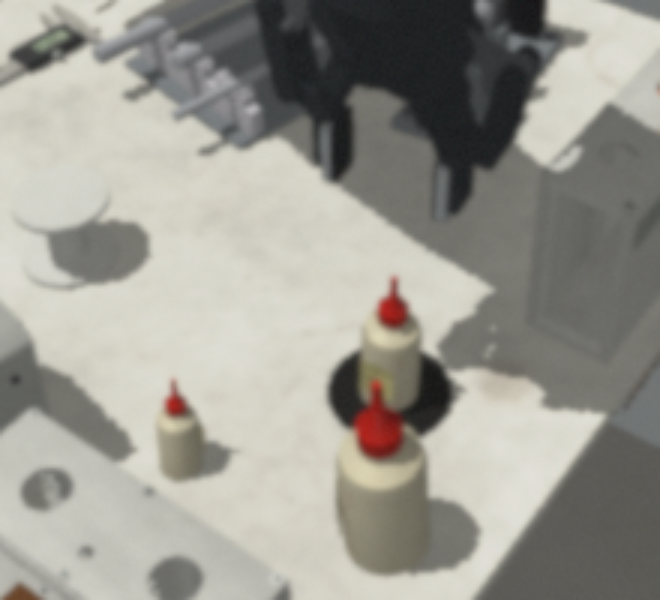

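View pics/w3.png

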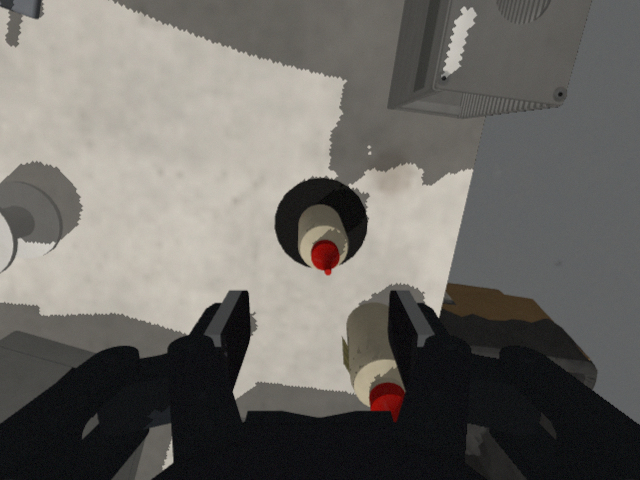

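The bottle stands centred on the mat (wrist (322,230)). Next is an overhead look at the feeder, then the bar.

```bash
python3 - <<'E'
from h import *
ctrl.move_l([.5275,-.4805,.2],v=.25)
ctrl.reach([.637,-.214,.24],quat(52.3)); ctrl.wait(.15); st('feeder')
c=cam('wrist'); im,d=imaging.read_camera('wrist'); cv2.imwrite('pics/w4.png',im[:,:,::-1]); np.savez('w4.npz',im=im,d=d,**c)
E
```

```text
feeder t 12.29 tcp [ 0.6365 -0.2156  0.2394] w 0.0551 F [-0.4 -0.2 -0.3]
```

View pics/w4.png

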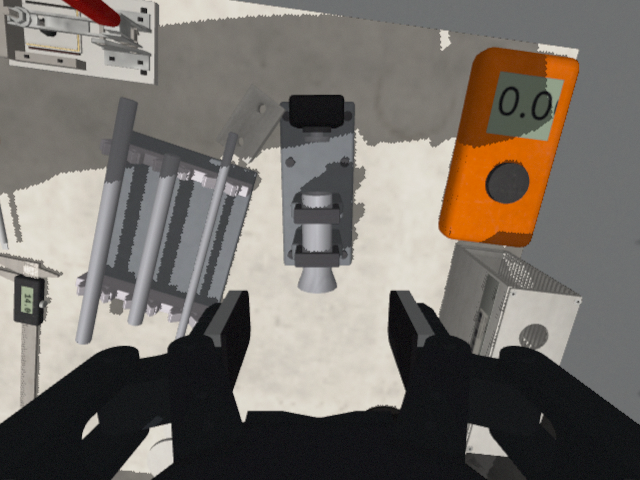

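```bash
python3 - <<'E'
from h import *
D=np.load('w4.npz'); im=D['im']; c=dict(f=float(D['f']),cx=float(D['cx']),cy=float(D['cy']),R=D['R'],t=D['t'])
crop=im[80:300,270:370,::-1]; cv2.imwrite('pics/w4c.png',cv2.resize(crop,None,fx=2.7,fy=2.7,interpolation=cv2.INTER_CUBIC))
crop=im[85:350,60:250,::-1]; cv2.imwrite('pics/w4d.png',cv2.resize(crop,None,fx=2.2,fy=2.2,interpolation=cv2.INTER_CUBIC))
g=im.astype(int).sum(2)
for r in (197,202,226,233,240,285): print(r,g[r,290:346].tolist())
P=cloud(c,D['d'])
q=P.reshape(-1,3)
# bar by depth
for nm,cc in(("long",(.4705,-.111)),):
    dd=np.array([np.cos(np.radians(33.7)),np.sin(np.radians(33.7))]);nn=np.array([-dd[1],dd[0]])
    k=q[:,:2]-cc; s=k@dd;l=k@nn; m=(abs(l)<.014)&(abs(s)<.15)&(q[:,2]>.0425)&(q[:,2]<.055)
    ln=cv2.fitLine(q[m,:2].astype(np.float32),cv2.DIST_HUBER,0,.001,.001).ravel(); e=ln[:2]*np.sign(ln[0]); s2=(q[m,:2]-ln[2:])@e
    print(np.degrees(np.arctan2(e[1],e[0])),ln[2:]+e*(s2.min()+s2.max())/2,np.ptp(s2),m.sum(),q[m,2].max())
# tube by depth
dd=np.array([np.cos(np.radians(52.3)),np.sin(np.radians(52.3))]);nn=np.array([-dd[1],dd[0]])
k=q[:,:2]-(.603,-.2575); s=k@dd;l=k@nn
m=(abs(l)<.02)&(s>-.01)&(s<.085)&(q[:,2]>.078)&(q[:,2]<.1)
for a in np.arange(-.005,.085,.01):
    w=m&(s>a)&(s<=a+.01); 
    if w.sum()>5: print(round(a,3),w.sum(),'l mid',((l[w].min()+l[w].max())/2).round(4),l[w].mean().round(4),'zmax',q[w,2].max().round(4))
print('s min',s[m].min())
E
```

```text
197 [398, 399, 396, 325, 213, 166, 158, 161, 159, 167, 166, 224, 337, 402, 442, 464, 485, 494, 506, 513, 527, 537, 543, 547, 558, 572, 590, 589, 579, 556, 539, 528, 497, 474, 452, 436, 417, 402, 383, 362, 326, 274, 184, 159, 164, 160, 160, 162, 160, 156, 167, 202, 210, 213, 208, 203]
202 [396, 339, 240, 221, 227, 220, 227, 219, 186, 178, 175, 185, 293, 392, 442, 461, 485, 499, 503, 517, 527, 540, 543, 544, 555, 568, 588, 583, 571, 550, 538, 515, 498, 472, 452, 432, 419, 403, 381, 362, 319, 271, 193, 178, 169, 164, 165, 170, 177, 174, 175, 176, 185, 203, 206, 207]
226 [394, 390, 394, 397, 399, 395, 396, 396, 352, 340, 250, 206, 338, 396, 439, 464, 481, 495, 506, 518, 528, 541, 546, 549, 553, 557, 565, 564, 547, 537, 517, 497, 475, 461, 442, 421, 408, 387, 371, 345, 299, 250, 213, 208, 200, 204, 208, 211, 204, 204, 203, 196, 203, 212, 202, 205]
233 [398, 396, 398, 398, 365, 225, 168, 167, 168, 157, 159, 167, 311, 396, 437, 462, 480, 501, 514, 522, 529, 541, 543, 548, 548, 549, 563, 563, 547, 526, 511, 498, 479, 456, 437, 417, 401, 385, 361, 340, 296, 248, 176, 155, 162, 164, 151, 163, 
[... 391 characters left out ...]
51, 470, 493, 495, 503, 510, 518, 509, 499, 496, 502, 511, 519, 530, 525, 514, 503, 494, 483, 474, 459, 445, 435, 418, 396, 383, 361, 349, 333, 323, 306, 285, 270, 257, 316, 574, 626, 622, 629, 629, 631, 633, 633, 631]
33.63374 [ 0.46867362 -0.10807021] 0.24105276110964396 3624 0.0487977718170264
-0.005 422 l mid 0.0025 0.0022 zmax 0.093
0.005 366 l mid 0.002 0.0022 zmax 0.0901
0.015 399 l mid 0.0023 0.0022 zmax 0.0921
0.025 543 l mid 0.0022 0.0022 zmax 0.0925
0.035 343 l mid 0.0023 0.0023 zmax 0.0891
0.045 326 l mid 0.0022 0.002 zmax 0.0906
0.055 571 l mid 0.0021 0.0022 zmax 0.0923
0.065 483 l mid 0.0023 0.0022 zmax 0.0924
0.075 61 l mid 0.0021 0.0023 zmax 0.0885
s min -0.003968831630652136
```

View pics/w4c.png

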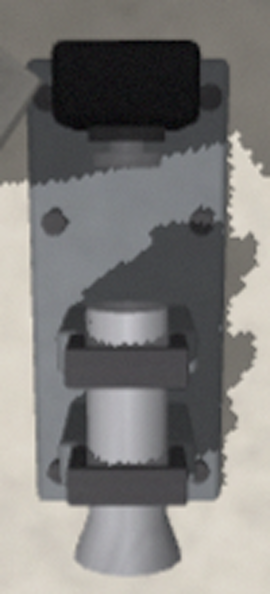

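View pics/w4d.png

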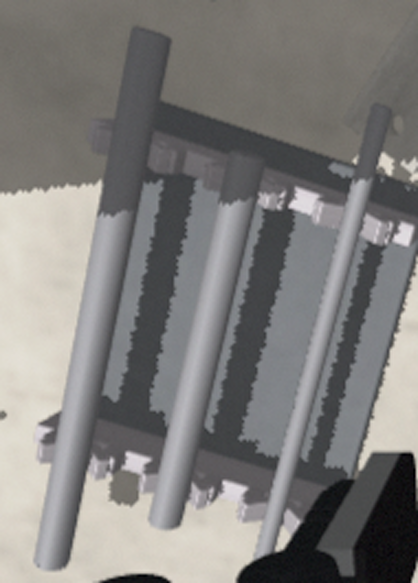

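The tube runs parallel to my yaw (52.3°), with its axis through about (0.6013,-0.2562). The long bar is at wrist (127,98)–(85,342), yaw 33.65°. I'll grip it 45 mm behind its centre.

```bash
python3 - <<'E'
from h import *
q=quat(33.65)
ctrl.grip(.034)
ctrl.reach([.4323,-.1345,.13],q); st('above')
im,d=imaging.read_camera('wrist'); c=cam('wrist'); cv2.imwrite('pics/w5.png',im[:,:,::-1])
P=cloud(c,d).reshape(-1,3); k=P[:,:2]-(.4695,-.1095); e=np.array([np.cos(np.radians(33.65)),np.sin(np.radians(33.65))]); n=np.array([-e[1],e[0]])
m=(abs(k@n)<.014)&(abs(k@e)<.11)&(P[:,2]>.0425)&(P[:,2]<.056); print(m.sum(),np.median(k[m]@n),(k[m]@e).min(),(k[m]@e).max())
E
```

```text
above t 13.64 tcp [ 0.4339 -0.1354  0.1315] w 0.034 F [-0.5  0.2  0.8]
7232 0.002364759755516449 -0.10999268409974536 0.09303039804918234
```

View pics/w5.png

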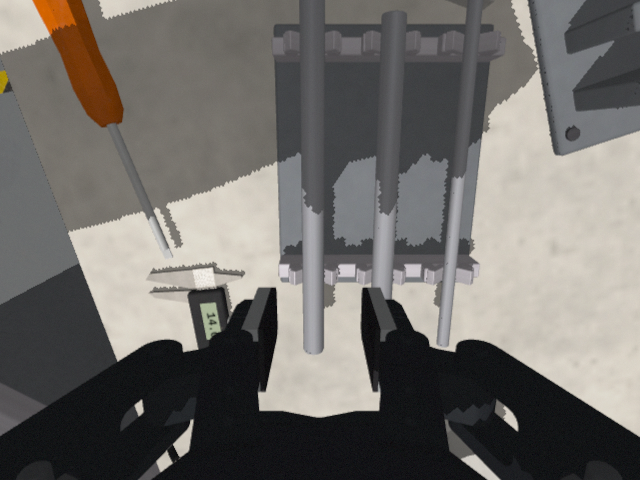

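```bash
python3 - <<'E'
from h import *
ctrl.move_l([.4313,-.1330,.0205],v=.15); st('down')
ctrl.grip(.008,60); st('grip')
ctrl.move_l([.4313,-.1330,.09],v=.1); st('up')
im,d=imaging.read_camera('wrist'); cv2.imwrite('pics/w6.png',im[:,:,::-1])
im,d=imaging.read_camera('side'); cv2.imwrite('pics/s6.png',cv2.resize(im[130:330,160:420,::-1],None,fx=3,fy=3))
E
```

```text
down t 14.57 tcp [ 0.4322 -0.1335  0.0213] w 0.0341 F [-0.4 -0.7 -0.3]
grip t 14.9 tcp [ 0.4317 -0.1327  0.0217] w 0.0121 F [-1.7  2.8  6. ]
up t 15.74 tcp [ 0.4307 -0.1327  0.0893] w 0.0115 F [ 0.1  1.5 -1.7]
```

View pics/w6.png

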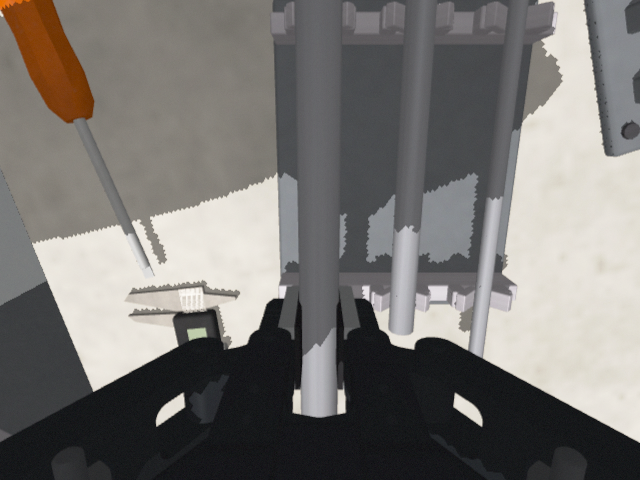

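View pics/s6.png

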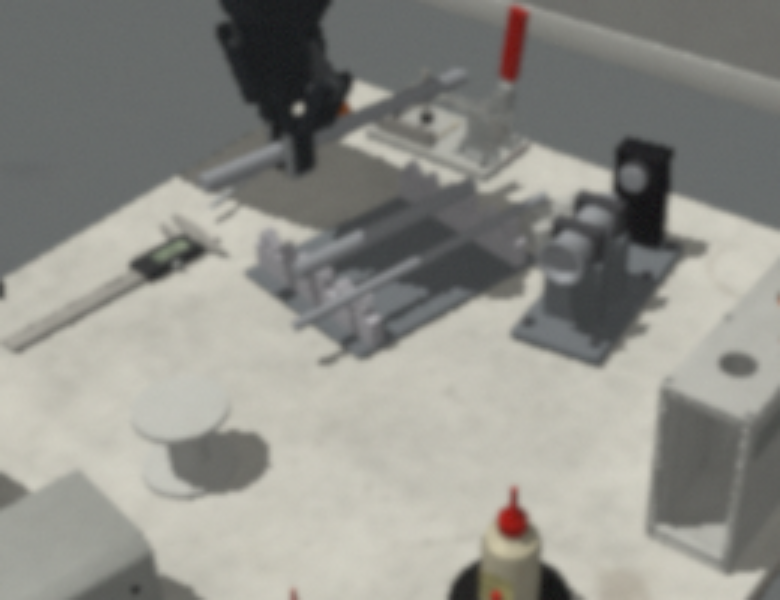

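The bar is held along the tool axis, and the other two are still in their slots. I'll go to the entry pose with the front end about 30 mm before the mouth.

```bash
python3 - <<'E'
from h import *
q=quat(52.3)
ctrl.move_l([.4313,-.1330,.165],v=.2)
ctrl.reach([.481,-.412,.165],q); st('over')
ctrl.move_l([.481,-.412,.0565],v=.15); ctrl.wait(.2); st('entry')
c=cam('wrist'); im,d=imaging.read_camera('wrist'); cv2.imwrite('pics/w7.png',im[:,:,::-1]); np.savez('w7.npz',im=im,d=d,**c)
for n in('scene','side'):
    i2,d2=imaging.read_camera(n); np.savez(n+'7.npz',im=i2,d=d2)
    y,x=(170,250) if n=='scene' else (160,230)
    cv2.imwrite(f'pics/{n}7.png',cv2.resize(i2[y:y+180,x:x+200,::-1],None,fx=3.3,fy=3.3))
P=cloud(c,d); dd=np.array([np.cos(np.radians(52.3)),np.sin(np.radians(52.3))]);nn=np.array([-dd[1],dd[0]])
Q=P.reshape(-1,3); k=Q[:,:2]-(.6013,-.2562); s=k@dd;l=k@nn
for a in np.arange(-.2,.08,.01):
    w=(s>a)&(s<=a+.01)&(abs(l)<.02)&(Q[:,2]>.07)&(Q[:,2]<.1)
    if w.sum()>5: print(round(a,3),w.sum(),'l',((l[w].min()+l[w].max())/2).round(4),np.median(l[w]).round(4),'zmax',np.percentile(Q[w,2],97).round(4))
E
```

```text
over t 17.46 tcp [ 0.4807 -0.4106  0.1637] w 0.012 F [ 0.5 -0.7 -2.4]
entry t 18.53 tcp [ 0.4817 -0.4128  0.058 ] w 0.0119 F [ 0.3  0.6 -2. ]
-0.2 2093 l 0.0002 -0.0001 zmax 0.097
-0.19 2878 l 0.0001 0.0003 zmax 0.0988
-0.18 1141 l 0.0002 0.0003 zmax 0.0831
-0.17 1197 l 0.0003 0.0003 zmax 0.083
-0.16 1290 l 0.0002 0.0002 zmax 0.083
-0.15 1373 l 0.0002 0.0002 zmax 0.0828
-0.14 1450 l 0.0004 0.0002 zmax 0.0827
-0.13 1578 l 0.0002 0.0002 zmax 0.0826
-0.12 1680 l 0.0004 0.0002 zmax 0.0826
-0.11 1787 l 0.0003 0.0002 zmax 0.0825
-0.1 1272 l 0.0003 0.0003 zmax 0.0824
```

View pics/w7.png

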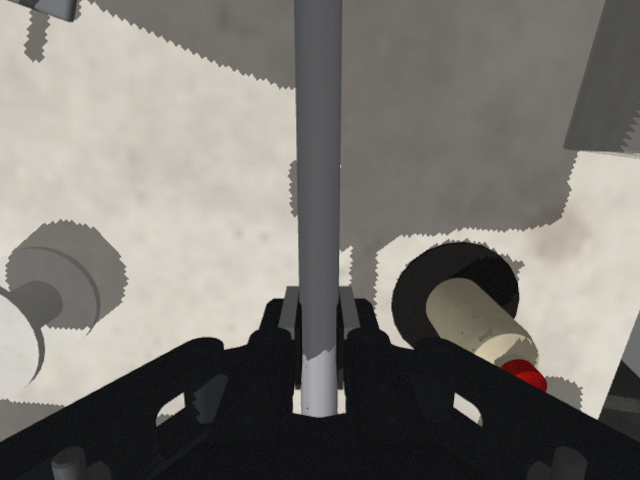

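View pics/side7.png

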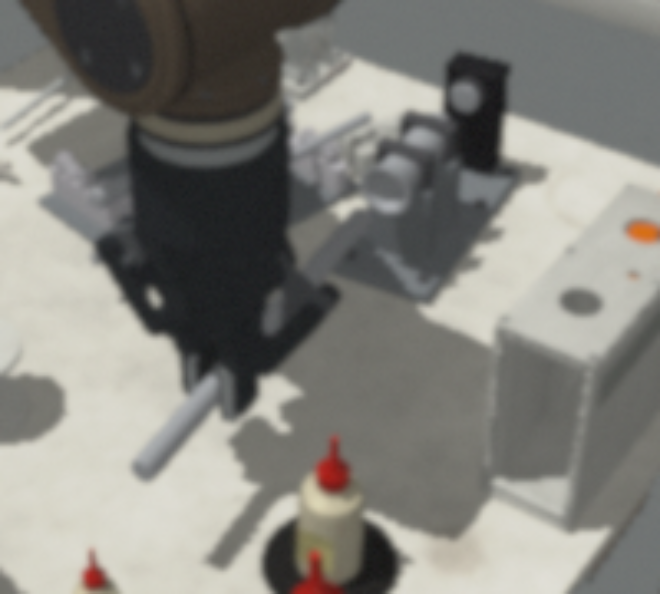

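View pics/scene7.png

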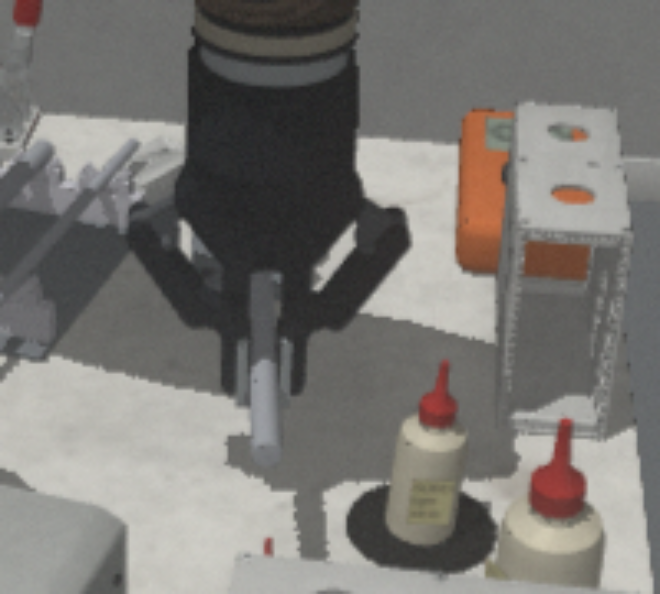

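The bar is level and on the tube's line: lateral offset 0.2 mm in the same camera, top about 82.5 mm. I'll insert it with force watching.

```bash
cat > ins.py <<'E'
from h import *
dd=np.array([np.cos(np.radians(52.3)),np.sin(np.radians(52.3)),0]); nn=np.array([-dd[1],dd[0],0]); B=np.array([.481,-.412,.0565])
def fr():
    s=ctrl.get_state(); f=np.array(s['contact_force']); p=np.array(s['tcp_pos'])-B
    return f@dd,f@nn,f[2],p@dd,p@nn,p[2],s['clock']
E
python3 - <<'E'
from ins import *
print(np.round(fr(),3))
for a,v in ((.022,.1),(.03,.05),(.036,.05),(.042,.05),(.048,.05),(.056,.05),(.066,.05),(.078,.05)):
    ctrl.move_l((B+a*dd).tolist(),v=v); r=fr(); print(a,np.round(r,3))
    if abs(r[0])>8 or abs(r[1])>10 or abs(r[2]+2)>10: print('stop');break
E
```

```text
[ 3.6500e-01 -7.5000e-01 -1.5030e+00 -0.0000e+00 -0.0000e+00  1.0000e-03
  1.8683e+01]
0.022 [-0.239  1.102 -1.738  0.023  0.    -0.    19.05 ]
0.03 [ 0.483 -0.084 -1.099  0.03   0.    -0.    19.358]
0.036 [ 0.475  0.129 -1.778  0.036  0.    -0.    19.625]
0.042 [-0.138  0.155 -1.413  0.042 -0.     0.    19.892]
0.048 [ 1.305 -0.98  -2.241  0.048 -0.     0.    20.158]
0.056 [ 1.121 -0.719 -1.855  0.056  0.     0.    20.467]
0.066 [ 0.044 -0.439 -0.753  0.066  0.    -0.    20.817]
0.078 [ 0.244  0.077 -1.608  0.078  0.    -0.    21.208]
```

```bash
python3 - <<'E'
from ins import *
ims=[]
for n,(y,x) in (('scene',(170,260)),('side',(150,270))):
    i2,_=imaging.read_camera(n); ims.append(cv2.resize(i2[y:y+130,x:x+130,::-1],(400,400),interpolation=cv2.INTER_CUBIC))
w,_=imaging.read_camera('wrist'); cv2.imwrite('pics/i8.png',np.hstack(ims)); cv2.imwrite('pics/w8.png',w[:,:,::-1])
E
```

```text
(no output)
```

View pics/i8.png

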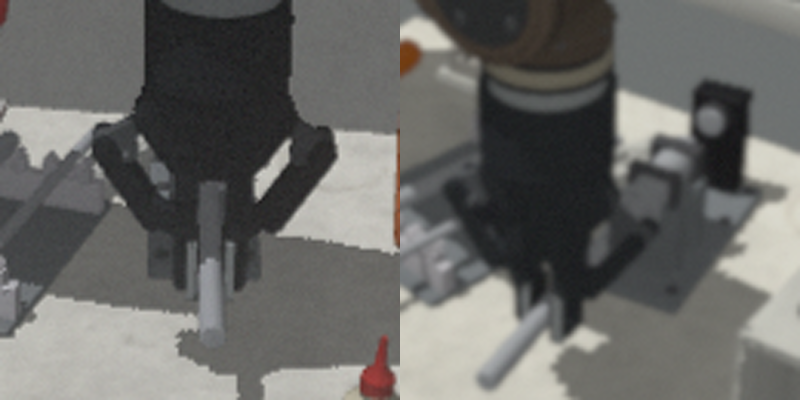

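View pics/w8.png

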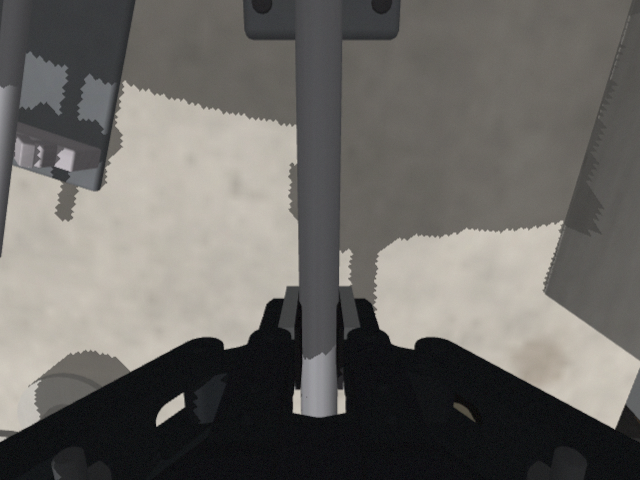

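The bar is in the tube: base plate centred at column 322, bar at 319, no side force. I'll keep feeding to the plunger's hard stop.

```bash
python3 - <<'E'
from ins import *
for a in (.1,.12,.135,.14):
    ctrl.move_l((B+a*dd).tolist(),v=.06); r=fr(); print(a,np.round(r,3))
    if abs(r[0])>9 or abs(r[1])>12 or abs(r[2]+2)>12: print('stop');break
else:
    while a<.172:
        a+=.0015; ctrl.move_l((B+a*dd).tolist(),v=.03); r=fr(); print(round(a,4),np.round(r,3))
        if r[0]<-11 or abs(r[1])>14 or abs(r[2]+2)>14: print('stop');break
open('a.txt','w').write(str(a))
E
```

```text
0.1 [ 0.821 -0.99  -1.491  0.101  0.     0.    21.875]
0.12 [-0.137  0.089 -0.896  0.12   0.    -0.    22.358]
0.135 [ 1.292  0.348 -1.514  0.136  0.     0.    22.758]
0.14 [-0.65   0.04  -1.698  0.14   0.     0.    23.008]
0.1415 [-0.645  0.054 -1.389  0.142  0.    -0.    23.258]
0.143 [ 0.333  0.134 -0.451  0.143 -0.     0.    23.508]
0.1445 [-0.346  0.882 -1.839  0.145  0.    -0.    23.758]
0.146 [ 0.942  0.332 -1.953  0.146  0.    -0.    24.008]
0.1475 [ 0.389  0.175 -2.099  0.148  0.     0.    24.258]
0.149 [-0.822 -0.04  -1.789  0.149 -0.    -0.    24.508]
0.1505 [-1.869 -1.165 -1.553  0.15  -0.    -0.    24.758]
0.152 [-2.856 -0.138 -2.102  0.152  0.    -0.    25.008]
0.1535 [-4.048 -0.704 -1.333  0.153 -0.    -0.    25.258]
0.155 [-7.559  0.33  -2.25   0.154 -0.     0.    25.508]
0.1565 [-10.814   0.652  -1.893   0.154  -0.     -0.     25.758]
0.158 [-13.752   0.186  -1.069   0.154  -0.     -0.     26.008]
stop
```

Spring onset came at 0.1495 and the hard stop at about 0.154 (force up to 13.8 N), so the plunger is fully in. I'll release.

```bash
python3 - <<'E'
from ins import *
ctrl.move_l((B+.1548*dd).tolist(),v=.03); print(np.round(fr(),3))
ims=[]
for n,(y,x) in (('scene',(160,270)),('side',(140,300))):
    i2,_=imaging.read_camera(n); ims.append(cv2.resize(i2[y:y+110,x:x+110,::-1],(400,400),interpolation=cv2.INTER_CUBIC))
cv2.imwrite('pics/i9.png',np.hstack(ims))
ctrl.grip(.05); print(np.round(fr(),3))
up=B+.1548*dd; up[2]=.2
ctrl.move_l(up.tolist(),v=.15); print(np.round(fr(),3))
c=cam('wrist'); w,d=imaging.read_camera('wrist'); cv2.imwrite('pics/w10.png',w[:,:,::-1]); np.savez('w10.npz',im=w,d=d,**c)
ims=[]
for n,(y,x) in (('scene',(160,270)),('side',(140,300))):
    i2,_=imaging.read_camera(n); ims.append(cv2.resize(i2[y:y+110,x:x+110,::-1],(400,400),interpolation=cv2.INTER_CUBIC))
cv2.imwrite('pics/i10.png',np.hstack(ims))
E
```

```text
[-5.785 -0.689 -2.039  0.154 -0.    -0.    26.267]
[-0.841 -0.039 -0.219  0.155 -0.     0.    26.817]
[ 8.3300e-01  1.4500e-01 -3.3900e-01  1.5500e-01  1.0000e-03  1.4200e-01
  2.7925e+01]
```

View pics/i9.png

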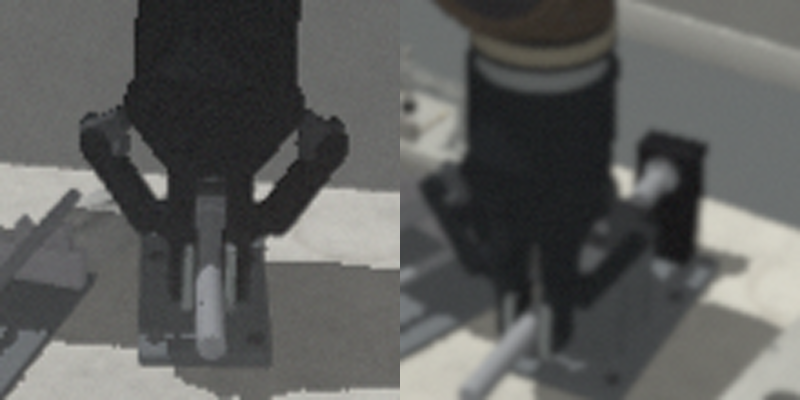

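View pics/w10.png

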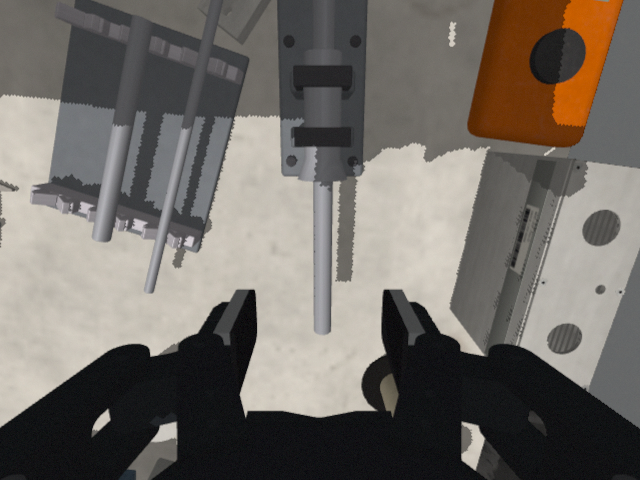

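View pics/i10.png

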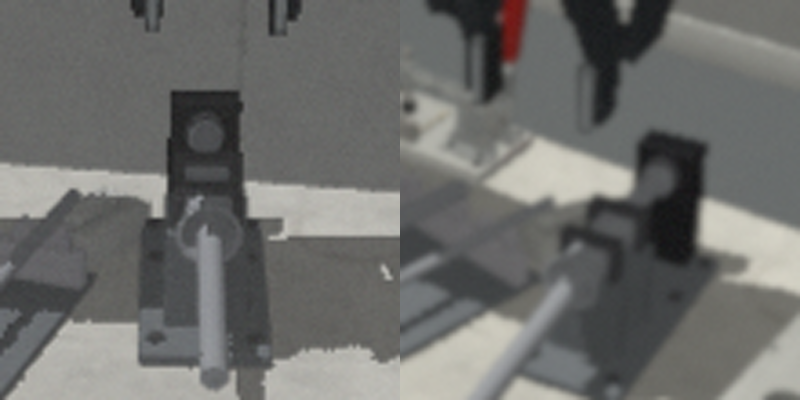

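```bash
python3 - <<'E'
from ins import *
D=np.load('w10.npz'); c=dict(f=float(D['f']),cx=float(D['cx']),cy=float(D['cy']),R=D['R'],t=D['t'])
near=onz(c,322,334,.067); mouth=onz(c,323,181,.078); print(near,mouth,np.linalg.norm((near-mouth)[:2]))
i,d=imaging.read_camera('side'); cv2.imwrite('pics/s11.png',cv2.resize(i[130:430,160:480,::-1],None,fx=2,fy=2)); np.savez('s11.npz',im=i,d=d); st()
E
```

```text
[ 0.52374659 -0.35705814  0.067     ] [ 0.59896811 -0.26045881  0.078     ] 0.12243246585227661
 t 28.12 tcp [ 0.5752 -0.2892  0.1986] w 0.0501 F [0.2 0.8 0.1]
```

View pics/s11.png

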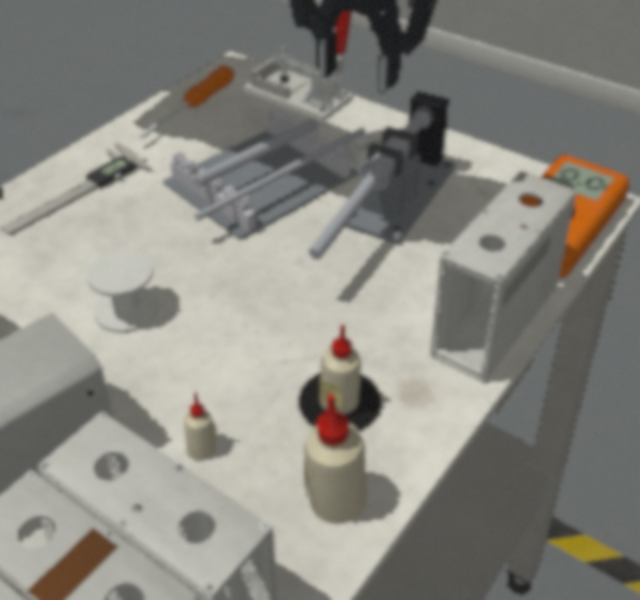

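```bash
python3 - <<'E'
from ins import *
D=np.load('w10.npz'); c=dict(f=float(D['f']),cx=float(D['cx']),cy=float(D['cy']),R=D['R'],t=D['t'])
Q=cloud(c,D['d']).reshape(-1,3); k=Q-B; s=k@dd; l=k@nn
m=(abs(l)<.011)&(s>-.05)&(s<.25)&(Q[:,2]>.05)&(Q[:,2]<.1)
h,e=np.histogram(s[m],np.arange(.05,.25,.01)); 
for a in e[:-1]:
    w=m&(s>=a)&(s<a+.01)
    if w.sum()>5: print(round(a,2),w.sum(),np.percentile(Q[w,2],95).round(4))
w=m&(Q[:,2]<.085)&(s<.18); print('near end s',np.percentile(s[w],[0.2,1]))
w=(abs(l)<.02)&(s>.17)&(s<.25)&(Q[:,2]>.084);print('mouth s',np.percentile(s[w],[0.2,1]))
E
```

```text
0.07 170 0.0712
0.08 188 0.072
0.09 200 0.0729
0.1 201 0.0732
0.11 213 0.0739
0.12 233 0.0745
0.13 235 0.0752
0.14 248 0.0759
0.15 249 0.0767
0.16 258 0.0774
0.17 265 0.078
0.18 280 0.0784
0.19 406 0.0918
0.2 524 0.089
0.21 543 0.0913
0.22 548 0.0913
0.23 561 0.0878
near end s [0.07112305 0.07226121]
mouth s [0.17035499 0.17069365]
```

```bash
python3 - <<'E'
from h import *
order.job_done(); st()
E
```

```text
the job is handed in; nothing more can be done
the job is handed in; nothing more can be done
```

I stood the middle-sized, labelled oil bottle upright on the centre of its drip mat. Then I fed the long thick bar (leftmost in the rack) through the tube onto the plunger, let go, and handed the job in. The last clock reading, just before that, was 28 s of the 54 s allowed.

- **Feed:** side forces stayed near zero all the way in. The spring rose from about 1 N to 4 N over roughly 5 mm, then the bar met a hard stop and I pressed on to 13.8 N, so the plunger was fully in. I eased to 5.8 N before opening the gripper.
- **After release:** the near end measures about 119–120 mm outside the mouth. That puts the far end about 120 mm in, at the face of the sprung-out plunger. A rougher measurement from the same picture gave 122 mm. The bar droops slightly in the bore.
- **Everything else:** the final pictures show the bottle upright on the mat, both other bars in the rack, the reel where it stood, and the gripper clear of everything.
- **Disagreement:** the fixed and wrist cameras differed by about 2–4 mm on the tube and bar positions. I aligned the bar and tube using the wrist camera alone.

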